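# Lock the backup drive into its desk dock

## Robot

A 7-joint arm with a two-finger parallel gripper is mounted at the origin on a cart in front of the work surface, level with it; the furniture and walls round the work are solid. World frame = base frame: x ahead of the robot, y to its left, z up, the work surface at z = 0. Lengths are in m, angles in rad, forces in N, time in s.
With the tool pointing down it reaches from about 0.425 to 0.875 m from the base axis. Payload 4.7 kg.
Tool frame: the origin (TCP) lies at the very end of the fingers, on their centre line; the grasp point (between the pads) lies 19 mm behind it; x points along the fingers, z is the direction in which the jaws open and shut, and the axes are right-handed (so a half turn about x gives the same grasp; the last joint's range is limited). The gripper opens to 87 mm and grips with 3 to 60 N. Pads are 19 mm wide; open, the fingers measure 117 mm over their backs; the gripper's body (75 mm by 190 mm) begins 51 mm behind the grasp point.
Start: joints at [-1.297, 0.321, -0.07, 1.45, 0.023, 1.371, -0.057], TCP at [0.167, 0.628, 0.223] pointing down, gripper open.
Joint ranges: [-2.86, 2.86], [-0.3, 2.09], [-1.38, 1.24], [0.06, 2.45], [-1.56, 4.7], [0.09, 2.05], [-2.69, 2.69]. Speed limits (rad/s): [2.57, 2.57, 3.14, 3.14, 3.14, 3.14, 3.14].

## Interface

Orientations are given as a rotation vector (axis times angle).
In Python, from bench import telemetry, viewer, workorder gives the robot as it stands.
- The arm moves only by the shell command python3 -m creep 'ROWS' [FORCE]. ROWS is JSON, a list of rows, each an object of numbers: "fingers": the opening, from 0 (shut) to 1 (fully open); "x", "y", "z": the shift along the tool's x, y, z in units of 40 mm (1.0 is 40 mm); "twist": the turn about the tool's x in units of 5 degrees (1.0 is 5 degrees). In form: [{"fingers": .., "x": .., "y": .., "z": .., "twist": ..}, ...]. A call has 1 to 20 rows; each row is the pose to reach, as a shift and turn from the pose commanded when the call began, along the tool's axes at that moment; what a row does not reach only later rows make up. A row lasts 1/12 s, in which the tool goes at most 41.7 mm and 7.16 degrees, less where a joint would pass 70% of its speed; a pose out of reach is approached as far as the arm can. A call with a gripper value outside its range is refused whole. The fingers move at their own pace and stop on an object; FORCE is the grip in N (left out, the last holds). Time passes only in rows, so rows that repeat a pose let the fingers close. It gives the time, the measured TCP pose, the force and the opening at its end, in the units of the state.
- telemetry.get_state(): the state, without advancing time (a new reading comes with each control period).
- viewer.get_image(name): name is "scene" or "top"; returns a dict with "pixels" (480x640x3 uint8, red, green, blue), "z_map" (480x640 float32, m along the optical axis (not along the pixel's ray), 0 where there is no reading), "K" (3x3 intrinsics, pixels), "xyz" and "attitude" of the camera in the world. Camera axes: x right, y up, looking along -z (the intrinsics and any distortion apply to the point x, -y, -z); pixel columns grow to the right and rows downward; lengths in m; the calibration is good to about 2 mm. A picture is of the moment at which its call begins.
- workorder.close_job(): hands the job in, once; it reports no verdict.
The state is a dict: "time": time; "joint_positions": joint angles; "qd": joint speeds; "joint_torque": joint torques, N m; "position": TCP position; "tool_rot": TCP orientation; "ft_force": force on the tool from outside, world axes, zero at the start; "torque": the same for the moment, N m; "grip_width": opening from 0.0 (shut) to 1.0 (fully open).
Only numpy, scipy, OpenCV 4.12 (cv2) and the standard library are available. Lean on these libraries where they do the work, as an engineer would, in place of code of your own. Each camera call takes 0.05 s, during which the arm holds its last target.

## Task

Push the spring release bar of the drive dock down with the fingertips just behind the backup drive, and, keeping the bar held down, push the drive along the dock over the sunken catch teeth until it is fully home against the end stop. Then draw back a little and let the bar spring all the way up so that the teeth stand locked behind the drive. Only press and push: do not lift, carry or tip the drive, and leave the things lying round the dock where they are.

Things in the scene. Friction and masses are not known exactly. Their poses are not given: they have to be found in the camera images.
- dock: fixed open-topped metal dock, 266x129x38 mm; origin at centre of underside, on the desk; +x = push direction. Open end x=-133 mm; end-stop face x=+118 mm, 38 mm high. Side walls' inner faces y=+-57.8 mm, 34 mm high. Drive rests on side ledges, tops z=22 mm, inner edges y=+-36 mm; the release bar lies in the lane between them
- dock_home (a point): where the drive's centre lies when it is fully home: dock x = 79 mm, y = 0, z = 29.5 mm (7 mm clear of the teeth); axes as the dock. A fingertip that rises while still pressed against the rear face rubs the light drive up with it: draw back along the tread first
- release_bar (a joint): travel of the spring release bar (m): 0 = up, its two catch teeth stand 6 mm above the ledges and block the drive; 0.010 = fully down; beyond 0.006 the teeth are below the ledges. Spring pushes up with about 3 N at the top, 7 N at the bottom; it stays down only while held. Let go while the drive is over the teeth, it tips the drive up
- bar_catch (a point): point on top of the bar's flat steel tread midway between the two teeth: dock x=30, y=0, z=19 mm when up (9 fully down). Tread: 66 mm wide, dock x=-133 to +33 mm along the dock's middle, under the drive and out behind it; press anywhere, it sinks level. Teeth: y=+-38 to +-50, x=27 to 33 mm, tops 9 mm above the tread; a fingertip on the tread passes between them. Axes as the dock
- drive_centre (a point): centre of the loose dark blue backup drive, flat box 112x78x15 mm, 0.16 kg, lying flat on the ledges on the open-end side of the teeth; 78 mm side along dock x, 112 mm side (the point's x) along dock y. Its underside is 3 mm above the raised tread, so a fingertip pressing the tread behind it pushes its rear face when moved along dock +x. Home: rear face at dock x=40 mm
- stick: loose memory stick, 55 x 18 x 8 mm, lying beside the dock; origin at the centre of its underside; leave alone
- notes: loose block of sticky notes, 77 x 77 x 20 mm, beside the dock; origin at the centre of its underside; leave alone
- tape: loose roll of masking tape, 103 x 99 x 24 mm, lying flat beside the dock; origin at the centre of its underside; leave alone

How it is judged:
By the outcome, as a careful person would: the job done as asked, in the order asked, and still so for the second after the job is handed in, with the robot touching nothing.
It also fails if it takes over 42 s, if anything falls off the work surface, if the arm or the gripper's body presses on something with over 40 N, if the wrist force passes 120 N, or if a joint passes its speed limit or range.

## Working session

There is one attempt and no reset: what is moved stays moved. The work goes in short steps, Python scripts to look and compute and a shell command to move; the robot and the scene stay as the last step left them, time stands still between calls to the robot, and variables do not carry over. Pictures are saved under pics/ and viewed, and the job is handed in when it is done.

```bash
mkdir -p pics; ls; cat > h.py <<'E'
import numpy as np,cv2
from scipy.spatial.transform import Rotation as R
from bench import telemetry,viewer,workorder
E
python3 - <<'E'
from h import *
s=telemetry.get_state(); print(s)
for n in("scene","top"):
    d=viewer.get_image(n); print(n,d["K"],d["xyz"],d["attitude"],[k for k in d])
    np.savez("pics/%s0.npz"%n,**{k:np.array(v) for k,v in d.items()})
    cv2.imwrite("pics/%s0.png"%n,d["pixels"][:,:,::-1])
E
```

```text
pics
{'time': 0.0, 'joint_positions': array([-1.29692116,  0.32181393, -0.07007987,  1.4516862 ,  0.0226166 ,
        1.37080572, -0.05691802]), 'qd': array([ 0.00143769,  0.00100683,  0.00076311, -0.00164507, -0.00138403,
       -0.00031131,  0.00038075]), 'joint_torque': array([ 2.62174963e-04, -4.91278625e+01, -4.03711153e-01, -3.12537718e+01,
       -6.39635813e-02,  4.33050294e-02,  1.68284414e-04]), 'position': array([0.16687411, 0.62763195, 0.22146176]), 'tool_rot': array([-1.01701093,  1.32244416,  1.01490225]), 'ft_force': array([-0.57371566,  0.20011035, -0.59212883]), 'torque': array([ 0.01506314, -0.03116565, -0.02182687]), 'grip_width': 1.0010311350911587}
scene [[570.46698447   0.         326.02415182]
 [  0.         570.46698447 233.90029971]
 [  0.           0.           1.        ]] [ 0.34207767 -0.53632007  0.72202023] [ 0.64803698 -0.16689751 -0.48362848] ['pixels', 'z_map', 'K', 'xyz', 'attitude']
top [[585.99583197   0.         324.16770369]
 [  0.         585.99583197 246.68912683]
 [  0.           0.           1.        ]] [ 0.41756129 -0.06615848  0.89943526] [ 0.1616448  -0.13712085 -1.54939698] ['pixels', 'z_map', 'K', 'xyz', 'attitude']
```

View pics/top0.png

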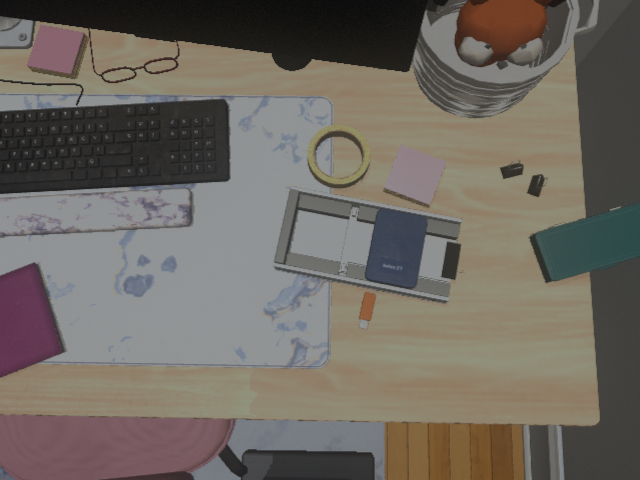

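View pics/scene0.png

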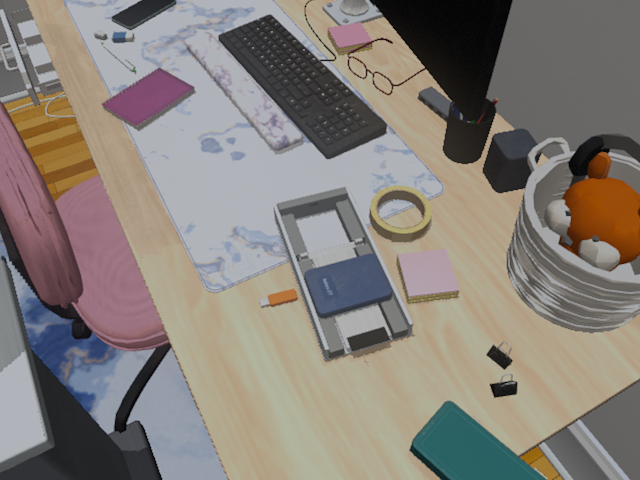

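```bash
cat >> h.py <<'E'
def ray(d,uv):
    K=np.array(d["K"]);A=R.from_rotvec(np.array(d["attitude"])).as_matrix()
    uv=np.atleast_2d(uv).astype(float)
    c=np.c_[(uv[:,0]-K[0,2])/K[0,0],-(uv[:,1]-K[1,2])/K[1,1],-np.ones(len(uv))]
    return c@A.T
def plane(d,uv,z):
    r=ray(d,uv);o=np.array(d["xyz"]);return o+r*((z-o[2])/r[:,2])[:,None]
def proj(d,P):
    K=np.array(d["K"]);A=R.from_rotvec(np.array(d["attitude"])).as_matrix()
    c=(np.atleast_2d(P)-np.array(d["xyz"]))@A
    return np.c_[K[0,0]*c[:,0]/-c[:,2]+K[0,2],K[1,1]*-c[:,1]/-c[:,2]+K[1,2]]
def cloud(d):
    v,u=np.mgrid[0:480,0:640];r=ray(d,np.c_[u.ravel(),v.ravel()])
    P=np.array(d["xyz"])+r*np.array(d["z_map"]).ravel()[:,None]
    return P.reshape(480,640,3)
E
python3 - <<'E'
from h import *
t=np.load("pics/top0.npz");s=np.load("pics/scene0.npz")
c=t["pixels"][175:315,260:475,::-1];cv2.imwrite("pics/topc.png",cv2.resize(c,None,fx=3.7,fy=3.7,interpolation=cv2.INTER_CUBIC))
c=s["pixels"][180:365,260:420,::-1];cv2.imwrite("pics/scc.png",cv2.resize(c,None,fx=3.2,fy=3.2,interpolation=cv2.INTER_CUBIC))
for d in(t,s):
    P=cloud(d);b=d["pixels"].astype(int)
    m=(b[...,2]>b[...,0]+25)&(b[...,2]<150)&(P[...,2]>.03)&(P[...,2]<.045)&(P[...,0]>.3)
    m=m.astype(np.uint8);n,l,st,ce=cv2.connectedComponentsWithStats(m);i=1+st[1:,4].argmax();
    print(st[i],ce[i]);q=P[l==i];print(q.mean(0),np.median(q[:,2]))
    (cx,cy),wh,a=cv2.minAreaRect(q[:,:2].astype(np.float32)*1000);print(cx,cy,wh,a)
    uv=np.argwhere(l==i)[:,::-1];w=plane(d,uv,.037)[:,:2]
    print(cv2.minAreaRect(w.astype(np.float32)*1000))
    for u,v in[(20,20)]:pass
print(cloud(t)[300,500],cloud(t)[248,397],cloud(t)[230,320],cloud(t)[255,435],cloud(t)[260,452])
E
```

```text
[ 586  205   54   61 1638] [616.52442002 236.18009768]
[ 0.6076858  -0.49019405  0.03160986] 0.031432084716744024
608.8096313476562 -487.85174560546875 (75.59567260742188, 97.91995239257812) 12.917415618896484
((607.7308349609375, -485.33087158203125), (75.37034606933594, 96.12120056152344), 12.773676872253418)
[ 305  254   86   60 3355] [347.16900149 283.10968703]
[ 0.58408965 -0.15975879  0.03555255] 0.03554387181702967
585.2791137695312 -158.50088500976562 (76.91688537597656, 109.86097717285156) 80.07732391357422
((584.2623291015625, -159.60775756835938), (75.87633514404297, 109.2976303100586), 79.60987091064453)
[ 0.51220887 -0.32153092 -0.00196739] [ 0.58338873 -0.16002912  0.03781836] [ 0.61677919 -0.04357798  0.00405844] [ 0.57661935 -0.2193638   0.02122341] [ 0.56973342 -0.24541176  0.01876739]
```

View pics/topc.png

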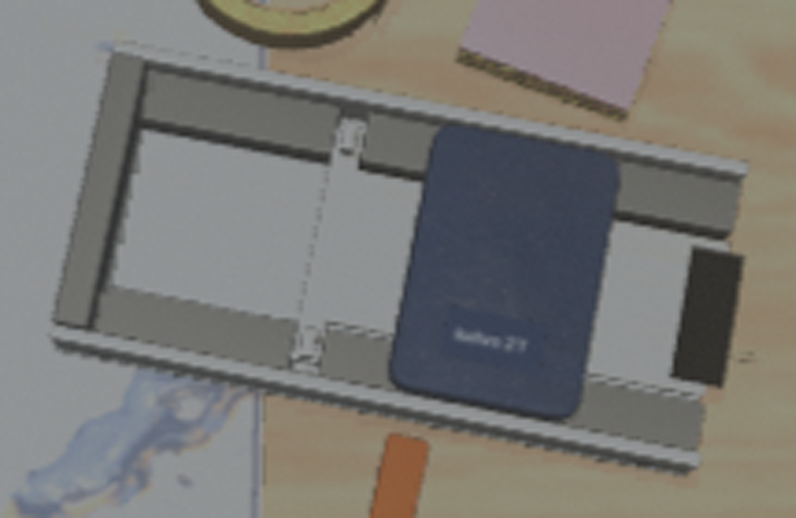

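View pics/scc.png

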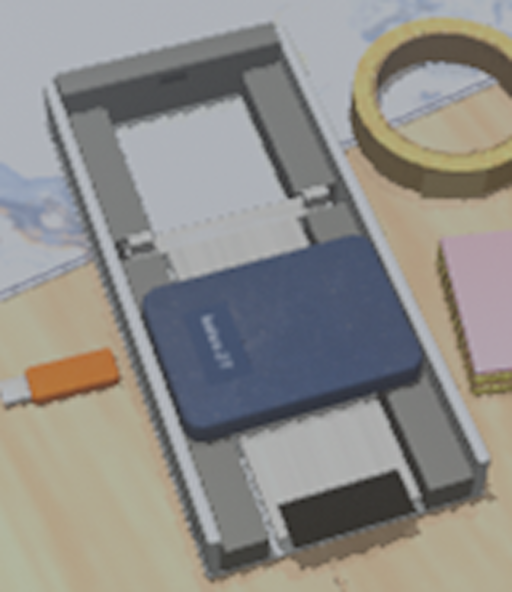

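```bash
python3 - <<'E'
from h import *
t=np.load("pics/top0.npz");s=np.load("pics/scene0.npz")
# corners order: end-stop left(+y), end-stop right, open right, open left
tc=np.array([[112,47],[53,332],[697,462],[746,168]])/3.7+[260,175]
# model: dock +x left in the image; compute world and fit
sc=np.array([[275,25],[50,88],[212,570],[487,465]])/3.2+[260,180]
for n,d,c in(("t",t,tc),("s",s,sc)):
    w=plane(d,c,.034)
    print(n,w[:,:2].round(4).tolist(),"sides",[np.linalg.norm(w[i]-w[(i+1)%4]).round(4) for i in range(4)])
    ax=(w[0]+w[1]-w[2]-w[3])[:2];print("ctr",w.mean(0)[:2],"yaw deg",np.degrees(np.arctan2(ax[1],ax[0])),)
# drive blue mask
for d,lo in((t,(340,200,450,300)),(s,(290,240,410,330))):
    b=d["pixels"].astype(int);m=((b[...,2]>b[...,0]+18)&(b[...,2]<150)).astype(np.uint8)
    k=np.zeros_like(m);k[lo[1]:lo[3],lo[0]:lo[2]]=1;m*=k
    m=cv2.morphologyEx(m,cv2.MORPH_CLOSE,np.ones((5,5)))
    n,l,st,ce=cv2.connectedComponentsWithStats(m);i=1+st[1:,4].argmax();uv=np.argwhere(l==i)[:,::-1]
    w=plane(d,uv,.037)[:,:2];print("drive",st[i],cv2.minAreaRect(w.astype(np.float32)*1000))
E
```

```text
t [[0.676, 0.0026], [0.5559, 0.0231], [0.5074, -0.2356], [0.6281, -0.2583]] sides [np.float64(0.1218), np.float64(0.2631), np.float64(0.1228), np.float64(0.2652)]
ctr [ 0.59183005 -0.11705072] yaw deg 79.49071394437995
s [[0.6753, 0.0017], [0.5563, 0.0188], [0.5019, -0.2469], [0.6276, -0.2608]] sides [np.float64(0.1202), np.float64(0.2712), np.float64(0.1265), np.float64(0.2668)]
ctr [ 0.59029265 -0.12177462] yaw deg 79.06173430351903
drive [ 366  210   60   77 3510] ((584.754638671875, -158.7322998046875), (74.59416198730469, 108.54249572753906), 79.45166778564453)
drive [ 305  254   87   60 3476] ((584.1159057617188, -159.69764709472656), (77.13796997070312, 110.66706848144531), 79.51644897460938)
```

```bash
cat >> h.py <<'E'
YAW=np.radians(79.45);DX=np.array([np.cos(YAW),np.sin(YAW),0]);DY=np.array([-DX[1],DX[0],0])
DRV0=np.array([.5845,-.1592,0]);O=DRV0+.0400*DX   # dock origin guess
def dock(p): p=np.array(p)-O;return np.array([p@DX,p@DY,p[2]])
def world(x,y,z): return O+x*DX+y*DY+np.array([0,0,z])
def rep(tgt=None,p=None):
    s=telemetry.get_state();M=R.from_rotvec(s["tool_rot"]).as_matrix();p=s["position"]
    print("t",round(s["time"],2),"pos",p.round(4),"dock mm",(dock(p)*1e3).round(1),"F",s["ft_force"].round(1),"grip",round(s["grip_width"],3))
    print("axes x",M[:,0].round(3),"y",M[:,1].round(3),"z",M[:,2].round(3))
    if tgt is not None:
        print("to target units",((np.array(tgt)-p)@M/.04).round(3))
    for sg in(1,-1):
        a=np.arctan2(np.dot(np.cross(M[:,2],sg*DY),M[:,0]),np.dot(M[:,2],sg*DY));print("twist for",sg,np.degrees(a).round(2)/5)
E
python3 - <<'E'
from h import *
rep([.56,.2,.22]); rep(world(-.108,0,.22))
s=telemetry.get_state();print(s["joint_positions"])
t=np.load("pics/top0.npz")
P=cloud(t)
for u,v in[(100,15),(290,60),(400,65),(300,30)]:print(u,v,P[v,u])
print(P[240:270,447:458].reshape(-1,3)[:,2].mean())
E
```

```text
t 0.1 pos [0.1669 0.6277 0.2216] dock mm [657.1 554.6 221.6] F [ 0.1 -0.  -0.1] grip 0.999
axes x [-0.    -0.002 -1.   ] y [-0.966  0.257 -0.   ] z [ 0.257  0.966 -0.002]
to target units [  0.054 -12.245  -7.809]
twist for 1 -18.866
twist for -1 17.134
t 0.1 pos [0.1669 0.6277 0.2216] dock mm [657.1 554.6 221.6] F [ 0.1 -0.  -0.1] grip 0.999
axes x [-0.    -0.002 -1.   ] y [-0.966  0.257 -0.   ] z [ 0.257  0.966 -0.002]
to target units [  0.071 -15.272 -18.026]
twist for 1 -18.866
twist for -1 17.134
[-1.29688661  0.32174879 -0.07009838  1.45154624  0.02258022  1.37078909
 -0.05690465]
100 15 [0.80075522 0.20593199 0.29430309]
290 60 [0.88707084 0.00883053 0.03698073]
400 65 [ 0.7535696  -0.13914808  0.27301676]
300 30 [ 0.7679435  -0.02568575  0.32080955]
0.024670774504962186
```

```bash
python3 -m creep '[{"fingers":0.2,"x":0,"y":-3,"z":-1.8,"twist":2.5},{"fingers":0.2,"x":0,"y":-3,"z":-1.8,"twist":2.5},{"fingers":0.2,"x":0,"y":-3,"z":-1.8,"twist":2.5},{"fingers":0.2,"x":0,"y":-3,"z":-1.8,"twist":2.5},{"fingers":0.2,"x":0,"y":-3,"z":-1.8,"twist":2.5},{"fingers":0.2,"x":0,"y":-3,"z":-1.8,"twist":2.5}]' && python3 - <<'E'
from h import *
rep(world(-.108,0,.22)); print(telemetry.get_state()["joint_positions"].round(3))
E
```

```text
time: 0.6
position: [0.2651, 0.5272, 0.2225]
tool_rot: [-0.848, 1.399, 0.849]
ft_force: [-0.8, 1.3, 0.3]
grip_width: 0.63
t 0.6 pos [0.2651 0.5272 0.2225] dock mm [576.3 439.6 222.5] F [-0.8  1.3  0.3] grip 0.63
axes x [-0.  0. -1.] y [-0.887  0.462  0.   ] z [ 0.462  0.887 -0.   ]
to target units [  0.056 -15.505 -13.156]
twist for 1 -21.392
twist for -1 14.608
[-1.168  0.193  0.021  1.609 -0.005  1.34  -0.056]
```

```bash
python3 -m creep '[{"fingers":0.2,"x":0,"y":-10,"z":-5.4,"twist":8},{"fingers":0.2,"x":0,"y":-10,"z":-5.4,"twist":8},{"fingers":0.2,"x":0,"y":-10,"z":-5.4,"twist":8},{"fingers":0.2,"x":0,"y":-10,"z":-5.4,"twist":8},{"fingers":0.2,"x":0,"y":-10,"z":-5.4,"twist":8},{"fingers":0.2,"x":0,"y":-10,"z":-5.4,"twist":8},{"fingers":0.2,"x":0,"y":-10,"z":-5.4,"twist":8},{"fingers":0.2,"x":0,"y":-10,"z":-5.4,"twist":8},{"fingers":0.2,"x":0,"y":-10,"z":-5.4,"twist":8},{"fingers":0.2,"x":0,"y":-10,"z":-5.4,"twist":8},{"fingers":0.2,"x":0,"y":-10,"z":-5.4,"twist":8},{"fingers":0.2,"x":0,"y":-10,"z":-5.4,"twist":8},{"fingers":0.2,"x":0,"y":-10,"z":-5.4,"twist":8}]' && python3 - <<'E'
from h import *
rep(world(-.106,0,.14)); print(telemetry.get_state()["joint_positions"].round(3))
E
```

```text
time: 1.68
position: [0.5211, 0.1516, 0.2224]
tool_rot: [-0.308, 1.549, 0.308]
ft_force: [-0.5, 0.6, -0.8]
grip_width: 0.199
t 1.68 pos [0.5211 0.1516 0.2224] dock mm [253.9 119.3 222.4] F [-0.5  0.6 -0.8] grip 0.199
axes x [-0. -0. -1.] y [-0.382  0.924 -0.   ] z [ 0.924  0.382 -0.   ]
to target units [ 2.061 -9.169 -2.405]
twist for 1 -29.394
twist for -1 6.606
[-0.737  0.09   0.433  1.734 -0.039  1.325  0.096]
```

```bash
python3 -m creep '[{"fingers":0.2,"x":2.05,"y":-9.15,"z":-2.4,"twist":6.6},{"fingers":0.2,"x":2.05,"y":-9.15,"z":-2.4,"twist":6.6},{"fingers":0.2,"x":2.05,"y":-9.15,"z":-2.4,"twist":6.6},{"fingers":0.2,"x":2.05,"y":-9.15,"z":-2.4,"twist":6.6},{"fingers":0.2,"x":2.05,"y":-9.15,"z":-2.4,"twist":6.6},{"fingers":0.2,"x":2.05,"y":-9.15,"z":-2.4,"twist":6.6},{"fingers":0.2,"x":2.05,"y":-9.15,"z":-2.4,"twist":6.6},{"fingers":0.2,"x":2.05,"y":-9.15,"z":-2.4,"twist":6.6},{"fingers":0.2,"x":2.05,"y":-9.15,"z":-2.4,"twist":6.6},{"fingers":0.2,"x":2.05,"y":-9.15,"z":-2.4,"twist":6.6},{"fingers":0.2,"x":2.05,"y":-9.15,"z":-2.4,"twist":6.6},{"fingers":0.2,"x":2.05,"y":-9.15,"z":-2.4,"twist":6.6},{"fingers":0.2,"x":2.05,"y":-9.15,"z":-2.4,"twist":6.6},{"fingers":0.2,"x":2.05,"y":-9.15,"z":-2.4,"twist":6.6}]' && python3 - <<'E'
from h import *
rep(world(-.106,0,.04)); print(telemetry.get_state()["joint_positions"].round(3))
d=viewer.get_image("scene");cv2.imwrite("pics/s1.png",d["pixels"][:,:,::-1])
E
```

```text
time: 2.85
position: [0.5736, -0.2191, 0.1407]
tool_rot: [0.14, 1.566, -0.137]
ft_force: [-0.5, -0.5, -0.3]
grip_width: 0.198
t 2.85 pos [ 0.5736 -0.2191  0.1407] dock mm [-100.9   -0.2  140.7] F [-0.5 -0.5 -0.3] grip 0.198
axes x [ 0.001  0.002 -1.   ] y [0.176 0.984 0.002] z [ 0.984 -0.176  0.   ]
to target units [ 2.517 -0.133 -0.008]
twist for 1 -35.912
twist for -1 0.088
[-0.251  0.35   0.707  1.672 -0.243  1.209  0.336]
```

View pics/s1.png

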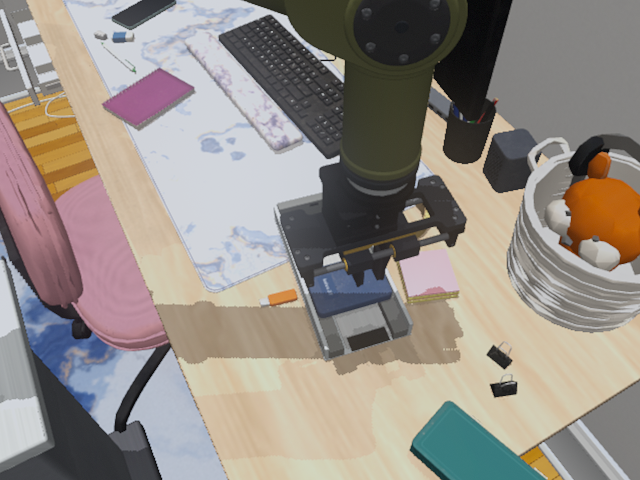

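```bash
python3 -m creep '[{"fingers":0.2,"x":0.7,"y":0,"z":0,"twist":0},{"fingers":0.2,"x":1.5,"y":0,"z":0,"twist":0},{"fingers":0.2,"x":2.2,"y":0,"z":0,"twist":0},{"fingers":0.2,"x":2.5,"y":0,"z":0,"twist":0},{"fingers":0.2,"x":2.5,"y":0,"z":0,"twist":0},{"fingers":0.2,"x":2.5,"y":0,"z":0,"twist":0}]' && python3 - <<'E'
from h import *
rep(world(-.106,0,.02)); 
d=viewer.get_image("scene");cv2.imwrite("pics/s2.png",cv2.resize(d["pixels"][180:380,230:470,::-1],None,fx=3,fy=3))
E
```

```text
time: 3.4
position: [0.5729, -0.2221, 0.0411]
tool_rot: [0.142, 1.566, -0.141]
ft_force: [0.3, -1.0, 0.7]
grip_width: 0.202
t 3.4 pos [ 0.5729 -0.2221  0.0411] dock mm [-1.04e+02 -1.00e-01  4.11e+01] F [ 0.3 -1.   0.7] grip 0.202
axes x [ 0.  0. -1.] y [0.179 0.984 0.   ] z [ 0.984 -0.179  0.   ]
to target units [ 0.528 -0.051 -0.003]
twist for 1 -35.954
twist for -1 0.046
```

View pics/s2.png

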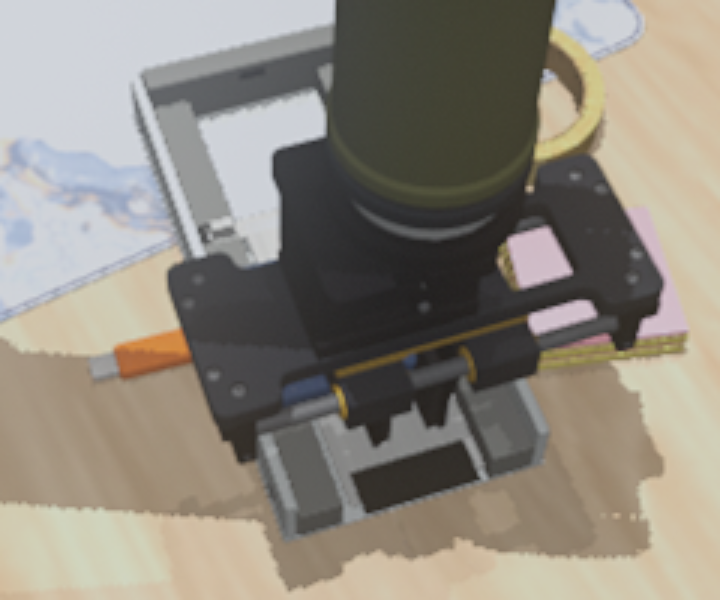

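```bash
python3 -m creep '[{"fingers":0.2,"x":0.2,"y":0,"z":0,"twist":0},{"fingers":0.2,"x":0.45,"y":0,"z":0,"twist":0},{"fingers":0.2,"x":0.45,"y":0,"z":0,"twist":0}]'
for i in 1; do python3 -m creep '[{"fingers":0.2,"x":0.06,"y":0,"z":0,"twist":0},{"fingers":0.2,"x":0.12,"y":0,"z":0,"twist":0},{"fingers":0.2,"x":0.12,"y":0,"z":0,"twist":0}]'; done
python3 -m creep '[{"fingers":0.2,"x":0.05,"y":0,"z":0,"twist":0},{"fingers":0.2,"x":0.1,"y":0,"z":0,"twist":0},{"fingers":0.2,"x":0.1,"y":0,"z":0,"twist":0}]'
```

```text
time: 3.7
position: [0.5718, -0.2222, 0.0214]
tool_rot: [0.143, 1.567, -0.142]
ft_force: [-0.2, 0.8, -0.9]
grip_width: 0.2
time: 3.95
position: [0.5725, -0.2228, 0.0179]
tool_rot: [0.143, 1.566, -0.142]
ft_force: [-2.0, 0.7, 3.7]
grip_width: 0.201
time: 4.2
position: [0.5726, -0.2229, 0.0139]
tool_rot: [0.142, 1.566, -0.142]
ft_force: [-1.0, 1.0, 5.3]
grip_width: 0.201
```

```bash

python3 -m creep '[{"fingers":0.2,"x":0.05,"y":0,"z":0,"twist":0},{"fingers":0.2,"x":0.1,"y":0,"z":0,"twist":0},{"fingers":0.2,"x":0.1,"y":0,"z":0,"twist":0},{"fingers":0.2,"x":0.1,"y":0,"z":0,"twist":0}]'; python3 - <<'E'
from h import *
rep(world(-.09,0,.0095))
d=viewer.get_image("scene");cv2.imwrite("pics/s3.png",cv2.resize(d["pixels"][180:380,230:470,::-1],None,fx=3,fy=3))
E
```

```text
time: 4.53
position: [0.5726, -0.2228, 0.0103]
tool_rot: [0.143, 1.566, -0.142]
ft_force: [-2.0, 1.5, 7.2]
grip_width: 0.203
t 4.53 pos [ 0.5726 -0.2228  0.0103] dock mm [-1.047e+02  1.000e-01  1.030e+01] F [-2.   1.5  7.2] grip 0.203
axes x [ 0.  0. -1.] y [0.18  0.984 0.   ] z [ 0.984 -0.18   0.   ]
to target units [0.019 0.369 0.002]
twist for 1 -35.968
twist for -1 0.032
```

View pics/s3.png

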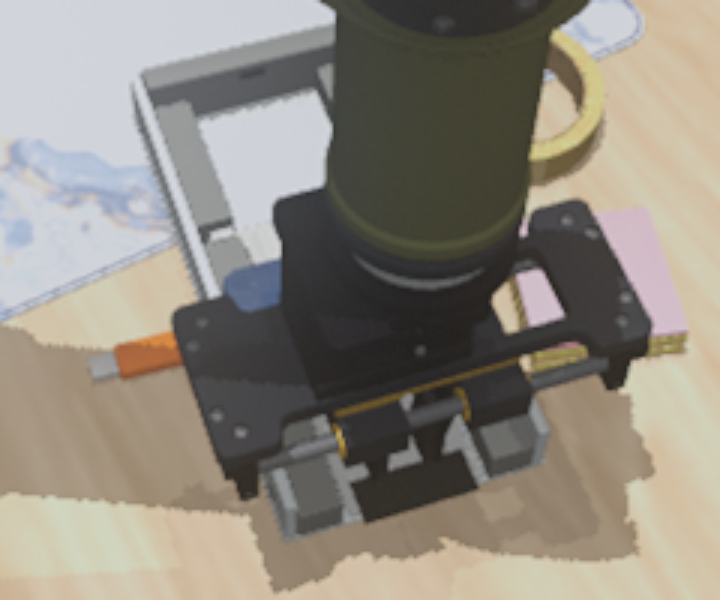

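```bash

python3 -m creep '[{"fingers":0.2,"x":0.02,"y":0.08,"z":0,"twist":0},{"fingers":0.2,"x":0.02,"y":0.16,"z":0,"twist":0},{"fingers":0.2,"x":0.02,"y":0.24,"z":0,"twist":0},{"fingers":0.2,"x":0.02,"y":0.32,"z":0,"twist":0},{"fingers":0.2,"x":0.02,"y":0.40,"z":0,"twist":0},{"fingers":0.2,"x":0.02,"y":0.48,"z":0,"twist":0},{"fingers":0.2,"x":0.02,"y":0.56,"z":0,"twist":0},{"fingers":0.2,"x":0.02,"y":0.64,"z":0,"twist":0},{"fingers":0.2,"x":0.02,"y":0.72,"z":0,"twist":0},{"fingers":0.2,"x":0.02,"y":0.8,"z":0,"twist":0}]'; python3 - <<'E'
from h import *
rep(world(.03,0,.0095))
d=viewer.get_image("scene");cv2.imwrite("pics/s4.png",cv2.resize(d["pixels"][180:380,230:470,::-1],None,fx=3,fy=3))
E
```

```text
time: 5.42
position: [0.5792, -0.1955, 0.0105]
tool_rot: [0.14, 1.562, -0.148]
ft_force: [-1.0, -6.3, 7.2]
grip_width: 0.202
t 5.42 pos [ 0.5792 -0.1955  0.0105] dock mm [-76.7  -1.4  10.5] F [-1.  -6.3  7.2] grip 0.202
axes x [ 0.003 -0.006 -1.   ] y [ 0.182  0.983 -0.005] z [ 0.983 -0.182  0.004]
to target units [ 0.012  2.668 -0.032]
twist for 1 -35.989999999999995
twist for -1 0.01
```

View pics/s4.png

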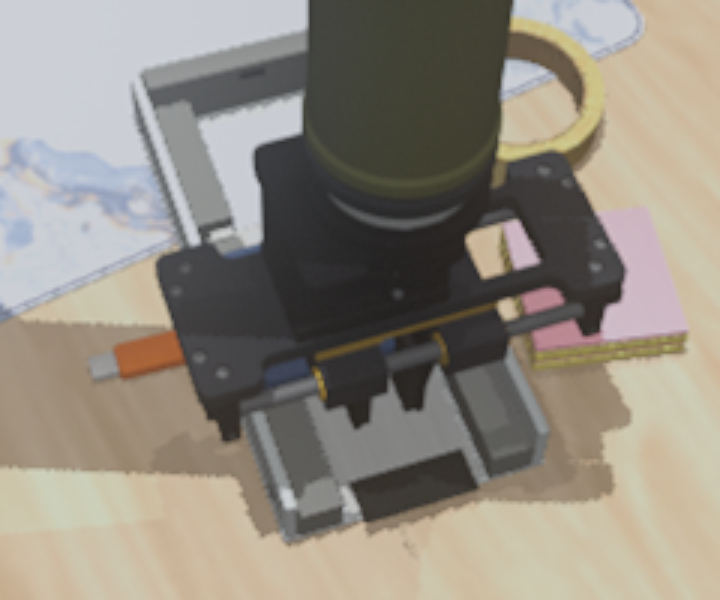

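```bash

python3 -m creep '[{"fingers":0.2,"x":0.01,"y":0.08,"z":0,"twist":0},{"fingers":0.2,"x":0.01,"y":0.16,"z":-0.02,"twist":0},{"fingers":0.2,"x":0.01,"y":0.24,"z":-0.02,"twist":0},{"fingers":0.2,"x":0.01,"y":0.32,"z":-0.02,"twist":0},{"fingers":0.2,"x":0.01,"y":0.40,"z":-0.02,"twist":0},{"fingers":0.2,"x":0.01,"y":0.48,"z":-0.02,"twist":0},{"fingers":0.2,"x":0.01,"y":0.56,"z":-0.02,"twist":0},{"fingers":0.2,"x":0.01,"y":0.64,"z":-0.02,"twist":0},{"fingers":0.2,"x":0.01,"y":0.72,"z":-0.02,"twist":0},{"fingers":0.2,"x":0.01,"y":0.8,"z":-0.02,"twist":0},{"fingers":0.2,"x":0.01,"y":0.88,"z":-0.02,"twist":0},{"fingers":0.2,"x":0.01,"y":0.96,"z":-0.02,"twist":0}]'; python3 - <<'E'
from h import *
rep(world(.03,0,.0095))
d=viewer.get_image("scene");cv2.imwrite("pics/s5.png",cv2.resize(d["pixels"][180:380,230:470,::-1],None,fx=3,fy=3))
E
```

```text
time: 6.47
position: [0.5856, -0.158, 0.0103]
tool_rot: [0.14, 1.562, -0.148]
ft_force: [-0.6, -6.1, 7.7]
grip_width: 0.198
t 6.47 pos [ 0.5856 -0.158   0.0103] dock mm [-38.6  -0.8  10.3] F [-0.6 -6.1  7.7] grip 0.198
axes x [ 0.004 -0.006 -1.   ] y [ 0.182  0.983 -0.005] z [ 0.983 -0.182  0.005]
to target units [ 0.012  1.715 -0.02 ]
twist for 1 -35.992000000000004
twist for -1 0.008
```

View pics/s5.png

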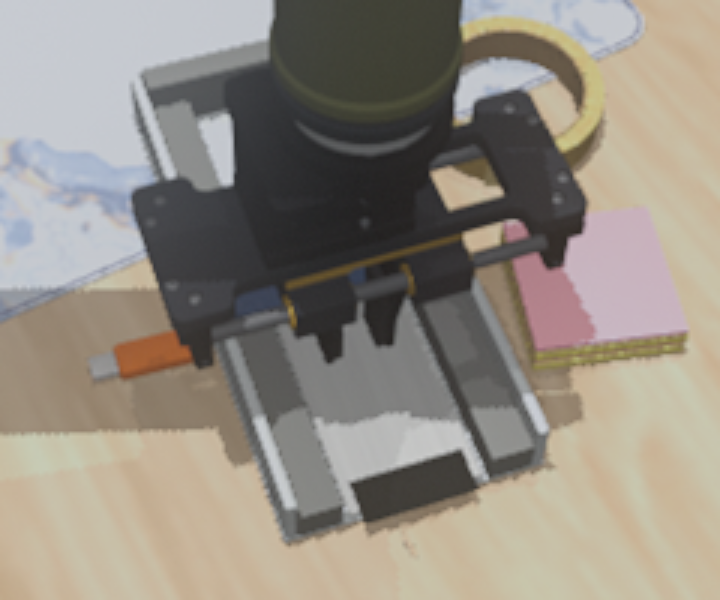

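```bash

python3 -m creep '[{"fingers":0.2,"x":0.01,"y":0.08,"z":0,"twist":0},{"fingers":0.2,"x":0.01,"y":0.16,"z":-0.02,"twist":0},{"fingers":0.2,"x":0.01,"y":0.24,"z":-0.02,"twist":0},{"fingers":0.2,"x":0.01,"y":0.32,"z":-0.02,"twist":0},{"fingers":0.2,"x":0.01,"y":0.40,"z":-0.02,"twist":0},{"fingers":0.2,"x":0.01,"y":0.48,"z":-0.02,"twist":0},{"fingers":0.2,"x":0.01,"y":0.56,"z":-0.02,"twist":0},{"fingers":0.2,"x":0.01,"y":0.64,"z":-0.02,"twist":0},{"fingers":0.2,"x":0.01,"y":0.72,"z":-0.02,"twist":0},{"fingers":0.2,"x":0.01,"y":0.8,"z":-0.02,"twist":0},{"fingers":0.2,"x":0.01,"y":0.88,"z":-0.02,"twist":0},{"fingers":0.2,"x":0.01,"y":0.96,"z":-0.02,"twist":0},{"fingers":0.2,"x":0.01,"y":1.04,"z":-0.02,"twist":0},{"fingers":0.2,"x":0.01,"y":1.12,"z":-0.02,"twist":0},{"fingers":0.2,"x":0.01,"y":1.2,"z":-0.02,"twist":0},{"fingers":0.2,"x":0.01,"y":1.28,"z":-0.02,"twist":0},{"fingers":0.2,"x":0.01,"y":1.28,"z":-0.02,"twist":0}]'; python3 - <<'E'
from h import *
rep(world(.03,0,.0095))
for n in("scene","top"):
    d=viewer.get_image(n);a,b=((150,350),(230,470)) if n=="scene" else ((160,330),(230,480));cv2.imwrite("pics/%s6.png"%n,cv2.resize(d["pixels"][a[0]:a[1],b[0]:b[1],::-1],None,fx=3,fy=3))
E
```

```text
time: 7.93
position: [0.5945, -0.1066, 0.0099]
tool_rot: [0.14, 1.561, -0.147]
ft_force: [-0.9, -4.8, 7.4]
grip_width: 0.2
t 7.93 pos [ 0.5945 -0.1066  0.0099] dock mm [13.6 -0.2  9.9] F [-0.9 -4.8  7.4] grip 0.2
axes x [ 0.004 -0.005 -1.   ] y [ 0.182  0.983 -0.004] z [ 0.983 -0.182  0.005]
to target units [ 0.008  0.41  -0.003]
twist for 1 -35.982
twist for -1 0.018
```

View pics/scene6.png

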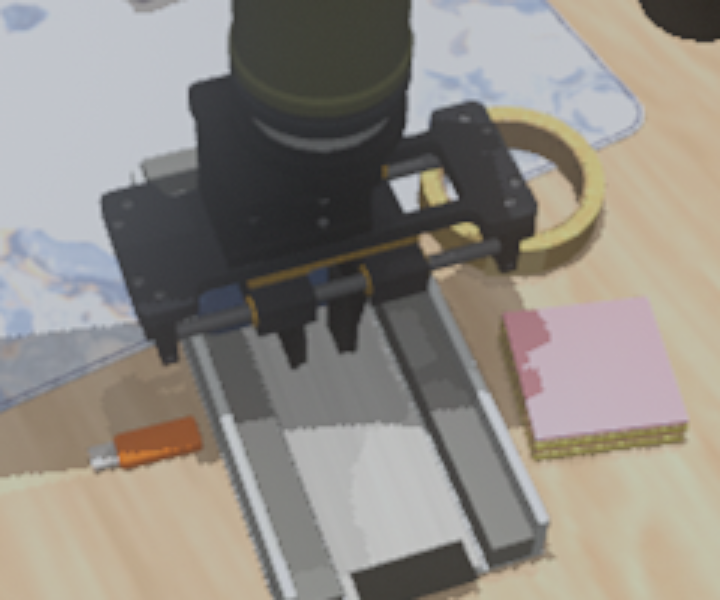

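View pics/top6.png

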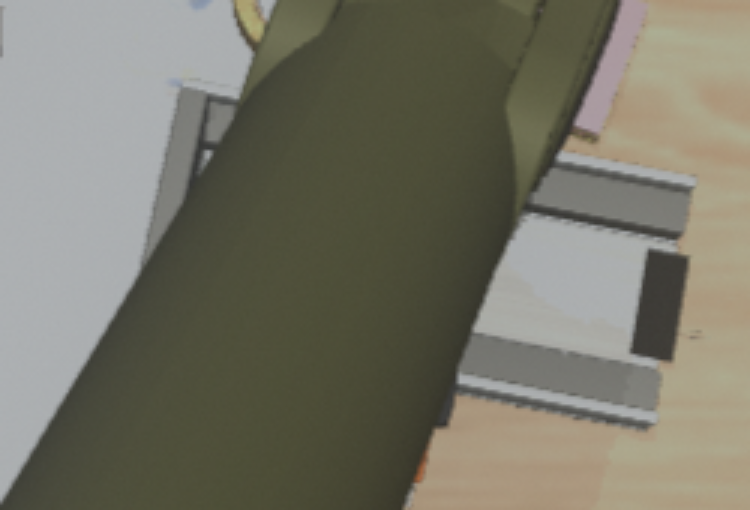

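```bash

python3 -m creep '[{"fingers":0.2,"x":0,"y":0.05,"z":0,"twist":0},{"fingers":0.2,"x":0,"y":0.1,"z":0,"twist":0},{"fingers":0.2,"x":0,"y":0.15,"z":0,"twist":0},{"fingers":0.2,"x":0,"y":0.2,"z":0,"twist":0},{"fingers":0.2,"x":0,"y":0.2,"z":0,"twist":0}]'
python3 -m creep '[{"fingers":0.2,"x":0,"y":0.04,"z":0,"twist":0},{"fingers":0.2,"x":0,"y":0.08,"z":0,"twist":0},{"fingers":0.2,"x":0,"y":0.08,"z":0,"twist":0}]'
```

```text
time: 8.45
position: [0.5957, -0.099, 0.0098]
tool_rot: [0.14, 1.562, -0.147]
ft_force: [-1.2, -5.7, 7.1]
grip_width: 0.199
time: 8.7
position: [0.5962, -0.096, 0.0098]
tool_rot: [0.14, 1.562, -0.147]
ft_force: [-1.0, -4.9, 7.9]
grip_width: 0.202
```

Now at dock x ≈ 24.

```bash

python3 -m creep '[{"fingers":0.2,"x":0,"y":0.04,"z":0,"twist":0},{"fingers":0.2,"x":0,"y":0.08,"z":0,"twist":0},{"fingers":0.2,"x":0,"y":0.08,"z":0,"twist":0}]'
python3 -m creep '[{"fingers":0.2,"x":0,"y":0.03,"z":0,"twist":0},{"fingers":0.2,"x":0,"y":0.05,"z":0,"twist":0},{"fingers":0.2,"x":0,"y":0.05,"z":0,"twist":0}]'
```

```text
time: 8.95
position: [0.5968, -0.0929, 0.0098]
tool_rot: [0.14, 1.562, -0.147]
ft_force: [-0.4, -5.2, 8.5]
grip_width: 0.201
time: 9.2
position: [0.5971, -0.0911, 0.0098]
tool_rot: [0.14, 1.562, -0.147]
ft_force: [-0.9, -6.4, 8.1]
grip_width: 0.197
```

```bash

python3 -m creep '[{"fingers":0.2,"x":0,"y":0.03,"z":0,"twist":0},{"fingers":0.2,"x":0,"y":0.05,"z":0,"twist":0},{"fingers":0.2,"x":0,"y":0.05,"z":0,"twist":0}]'; python3 -c "
from h import *
rep()
d=viewer.get_image('scene');cv2.imwrite('pics/s7.png',cv2.resize(d['pixels'][150:350,230:470,::-1],None,fx=3,fy=3))"
```

```text
time: 9.45
position: [0.5975, -0.0891, 0.0098]
tool_rot: [0.14, 1.562, -0.147]
ft_force: [-0.6, -6.5, 7.9]
grip_width: 0.203
t 9.45 pos [ 0.5975 -0.0891  0.0098] dock mm [31.3  0.   9.8] F [-0.6 -6.5  7.9] grip 0.203
axes x [ 0.004 -0.005 -1.   ] y [ 0.182  0.983 -0.004] z [ 0.983 -0.182  0.005]
twist for 1 -35.989999999999995
twist for -1 0.01
```

View pics/s7.png

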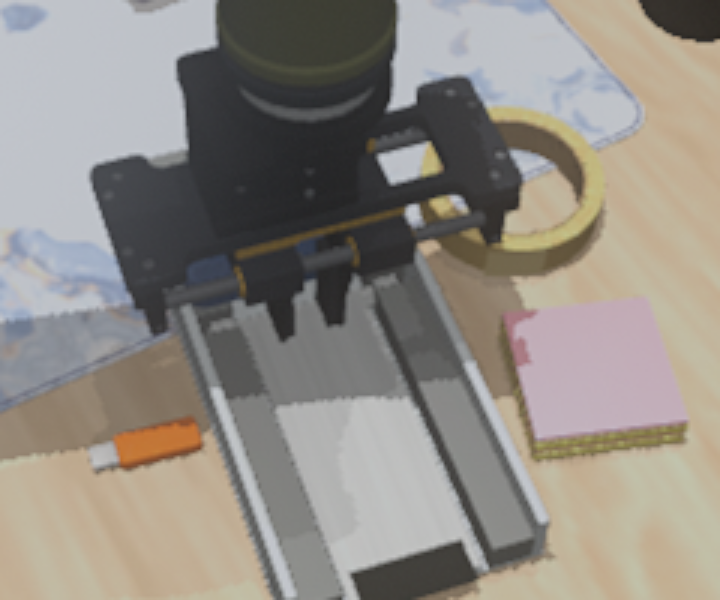

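```bash

python3 -m creep '[{"fingers":0.2,"x":0,"y":0.02,"z":0,"twist":0},{"fingers":0.2,"x":0,"y":0.04,"z":0,"twist":0},{"fingers":0.2,"x":0,"y":0.04,"z":0,"twist":0}]'
python3 -m creep '[{"fingers":0.2,"x":0,"y":0.02,"z":0,"twist":0},{"fingers":0.2,"x":0,"y":0.04,"z":0,"twist":0},{"fingers":0.2,"x":0,"y":0.04,"z":0,"twist":0}]'
```

```text
time: 9.75
position: [0.5978, -0.0876, 0.0098]
tool_rot: [0.14, 1.562, -0.148]
ft_force: [0.1, -5.6, 8.5]
grip_width: 0.202
time: 10.0
position: [0.5979, -0.087, 0.0098]
tool_rot: [0.14, 1.562, -0.149]
ft_force: [-1.4, -8.4, 8.5]
grip_width: 0.2
```

```bash

python3 -m creep '[{"fingers":0.2,"x":0,"y":0.02,"z":0,"twist":0},{"fingers":0.2,"x":0,"y":0.04,"z":0,"twist":0},{"fingers":0.2,"x":0,"y":0.04,"z":0,"twist":0}]'
python3 -m creep '[{"fingers":0.2,"x":0,"y":0.02,"z":0,"twist":0},{"fingers":0.2,"x":0,"y":0.04,"z":0,"twist":0},{"fingers":0.2,"x":0,"y":0.04,"z":0,"twist":0}]'
```

```text
time: 10.25
position: [0.5979, -0.087, 0.0098]
tool_rot: [0.139, 1.562, -0.151]
ft_force: [-1.7, -10.2, 7.2]
grip_width: 0.196
time: 10.5
position: [0.5978, -0.087, 0.0098]
tool_rot: [0.138, 1.562, -0.153]
ft_force: [-2.1, -11.8, 8.4]
grip_width: 0.2
```

```bash

python3 -m creep '[{"fingers":0.2,"x":0,"y":0.04,"z":0,"twist":0},{"fingers":0.2,"x":0,"y":0.08,"z":0,"twist":0},{"fingers":0.2,"x":0,"y":0.08,"z":0,"twist":0},{"fingers":0.2,"x":0,"y":0.08,"z":0,"twist":0}]'
python3 -c "
from h import *
rep()
for n in('scene','top'):
    d=viewer.get_image(n);a,b=((150,350),(230,470)) if n=='scene' else ((160,330),(230,480));cv2.imwrite('pics/%s8.png'%n,cv2.resize(d['pixels'][a[0]:a[1],b[0]:b[1],::-1],None,fx=3,fy=3))
"
```

```text
time: 10.83
position: [0.5978, -0.087, 0.0099]
tool_rot: [0.137, 1.562, -0.157]
ft_force: [-2.9, -17.5, 8.2]
grip_width: 0.203
t 10.83 pos [ 0.5978 -0.087   0.0099] dock mm [33.4  0.1  9.9] F [ -2.9 -17.5   8.2] grip 0.203
axes x [ 0.003 -0.013 -1.   ] y [ 0.186  0.982 -0.012] z [ 0.983 -0.186  0.005]
twist for 1 35.964
twist for -1 -0.036
```

View pics/top8.png

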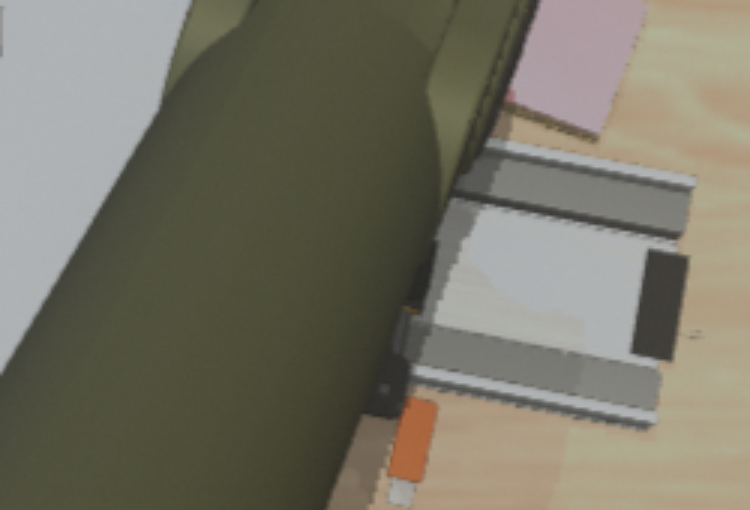

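View pics/scene8.png

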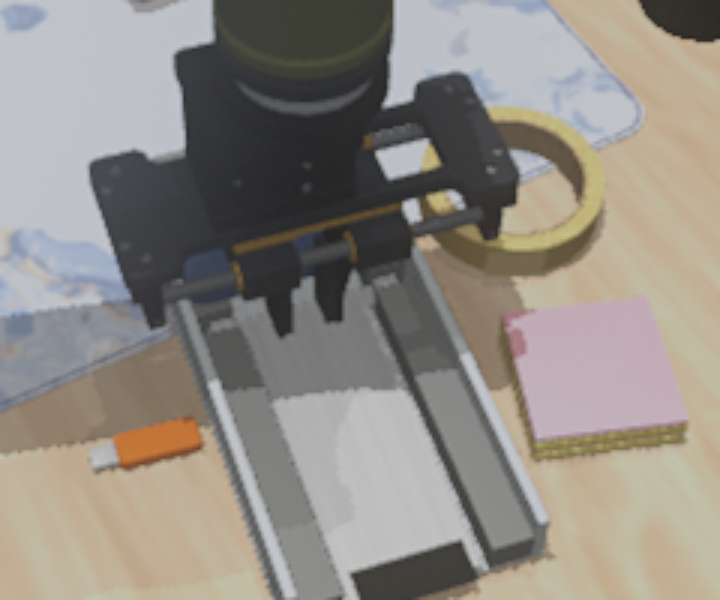

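```bash

python3 -m creep '[{"fingers":0.2,"x":0,"y":-0.1,"z":0,"twist":0},{"fingers":0.2,"x":0,"y":-0.2,"z":0,"twist":0},{"fingers":0.2,"x":0,"y":-0.3,"z":0,"twist":0},{"fingers":0.2,"x":0,"y":-0.4,"z":0,"twist":0},{"fingers":0.2,"x":0,"y":-0.5,"z":0,"twist":0},{"fingers":0.2,"x":0,"y":-0.6,"z":0,"twist":0},{"fingers":0.2,"x":0,"y":-0.7,"z":0,"twist":0},{"fingers":0.2,"x":0,"y":-0.8,"z":0,"twist":0},{"fingers":0.2,"x":0,"y":-0.8,"z":0,"twist":0},{"fingers":0.2,"x":0,"y":-0.8,"z":0,"twist":0}]'
python3 -c "
from h import *
rep()
for n in('scene','top'):
    d=viewer.get_image(n);a,b=((150,350),(230,470)) if n=='scene' else ((160,330),(230,480));cv2.imwrite('pics/%s9.png'%n,cv2.resize(d['pixels'][a[0]:a[1],b[0]:b[1],::-1],None,fx=3,fy=3))
"
```

```text
time: 11.77
position: [0.5942, -0.1052, 0.0095]
tool_rot: [0.144, 1.562, -0.14]
ft_force: [0.4, 2.9, 6.6]
grip_width: 0.203
t 11.77 pos [ 0.5942 -0.1052  0.0095] dock mm [14.9  0.4  9.5] F [0.4 2.9 6.6] grip 0.203
axes x [ 0.004  0.002 -1.   ] y [0.18  0.984 0.003] z [ 0.984 -0.18   0.003]
twist for 1 -35.958
twist for -1 0.041999999999999996
```

View pics/scene9.png

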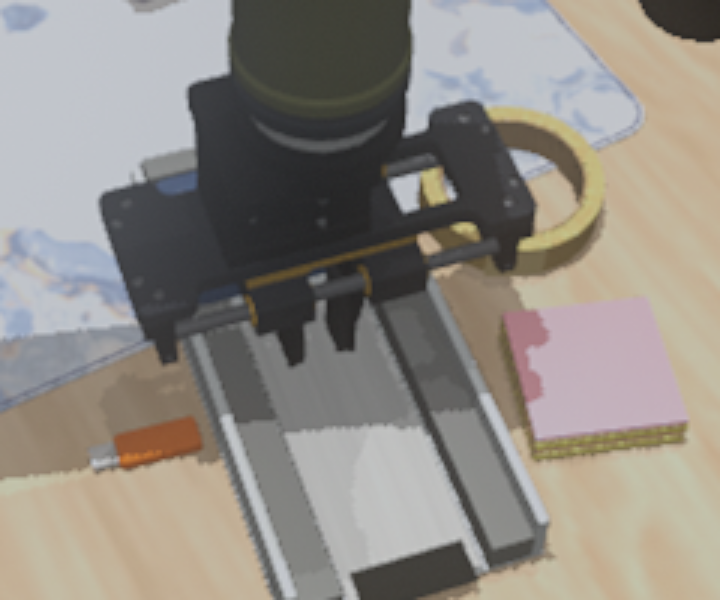

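View pics/top9.png

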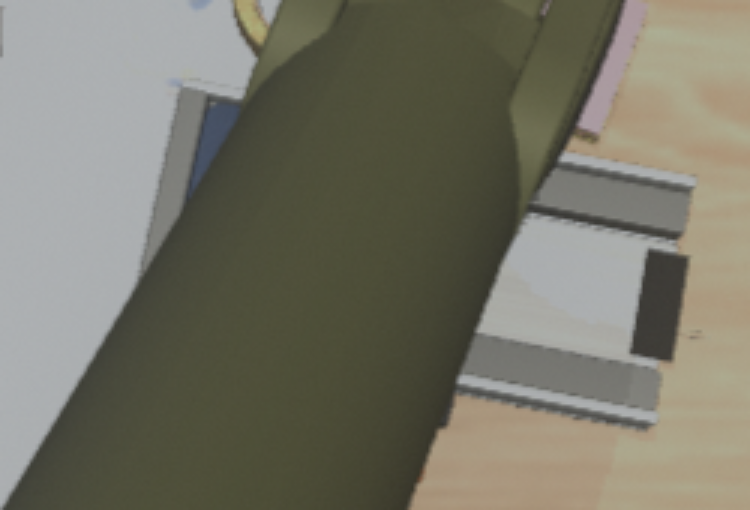

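```bash

python3 -m creep '[{"fingers":0.2,"x":-0.03,"y":0,"z":0,"twist":0},{"fingers":0.2,"x":-0.06,"y":0,"z":0,"twist":0},{"fingers":0.2,"x":-0.09,"y":0,"z":0,"twist":0},{"fingers":0.2,"x":-0.12,"y":0,"z":0,"twist":0},{"fingers":0.2,"x":-0.15,"y":0,"z":0,"twist":0},{"fingers":0.2,"x":-0.18,"y":0,"z":0,"twist":0},{"fingers":0.2,"x":-0.21,"y":0,"z":0,"twist":0},{"fingers":0.2,"x":-0.24,"y":0,"z":0,"twist":0},{"fingers":0.2,"x":-0.27,"y":0,"z":0,"twist":0},{"fingers":0.2,"x":-0.3,"y":0,"z":0,"twist":0},{"fingers":0.2,"x":-0.35,"y":0,"z":0,"twist":0},{"fingers":0.2,"x":-0.45,"y":0,"z":0,"twist":0},{"fingers":0.2,"x":-0.7,"y":0,"z":0,"twist":0},{"fingers":0.2,"x":-1,"y":0,"z":0,"twist":0},{"fingers":0.2,"x":-1.5,"y":0,"z":0,"twist":0},{"fingers":0.2,"x":-2,"y":0,"z":0,"twist":0},{"fingers":0.2,"x":-2.5,"y":0,"z":0,"twist":0},{"fingers":0.2,"x":-3,"y":0,"z":0,"twist":0},{"fingers":0.2,"x":-3.5,"y":0,"z":0,"twist":0},{"fingers":0.2,"x":-4,"y":0,"z":0,"twist":0}]'
python3 -m creep '[{"fingers":0.2,"x":-0.5,"y":-1,"z":0,"twist":0},{"fingers":0.2,"x":-0.5,"y":-2,"z":0,"twist":0},{"fingers":0.2,"x":-0.5,"y":-3,"z":0,"twist":0},{"fingers":0.2,"x":-0.5,"y":-4,"z":0,"twist":0},{"fingers":0.2,"x":-0.5,"y":-4,"z":0,"twist":0},{"fingers":0.2,"x":-0.5,"y":-4,"z":0,"twist":0}]'
python3 -c "
from h import *
rep()
for n in('scene','top'):
    d=viewer.get_image(n);np.savez('pics/%s10.npz'%n,**{k:np.array(v) for k,v in d.items()});a,b=((150,350),(230,470)) if n=='scene' else ((160,330),(230,480));cv2.imwrite('pics/%s10.png'%n,cv2.resize(d['pixels'][a[0]:a[1],b[0]:b[1],::-1],None,fx=3,fy=3))
"
```

```text
time: 13.53
position: [0.592, -0.1073, 0.1705]
tool_rot: [0.143, 1.565, -0.143]
ft_force: [-0.6, 0.4, 0.3]
grip_width: 0.199
time: 14.03
position: [0.5614, -0.2685, 0.1896]
tool_rot: [0.147, 1.565, -0.149]
ft_force: [-0.6, -0.3, 0.3]
grip_width: 0.198
t 14.03 pos [ 0.5614 -0.2685  0.1896] dock mm [-151.7    2.7  189.6] F [-0.6 -0.3  0.3] grip 0.198
axes x [ 0.001 -0.002 -1.   ] y [ 0.187  0.982 -0.002] z [ 0.982 -0.187  0.001]
twist for 1 35.95
twist for -1 -0.05
```

View pics/scene10.png

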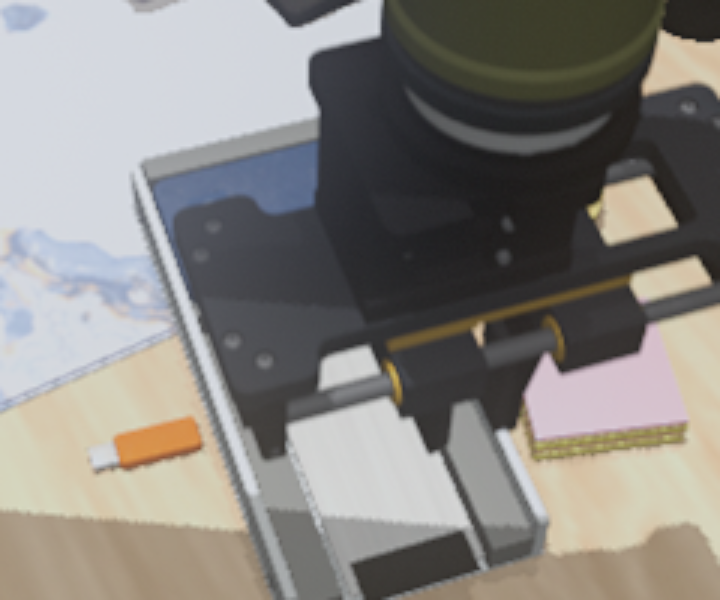

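View pics/top10.png

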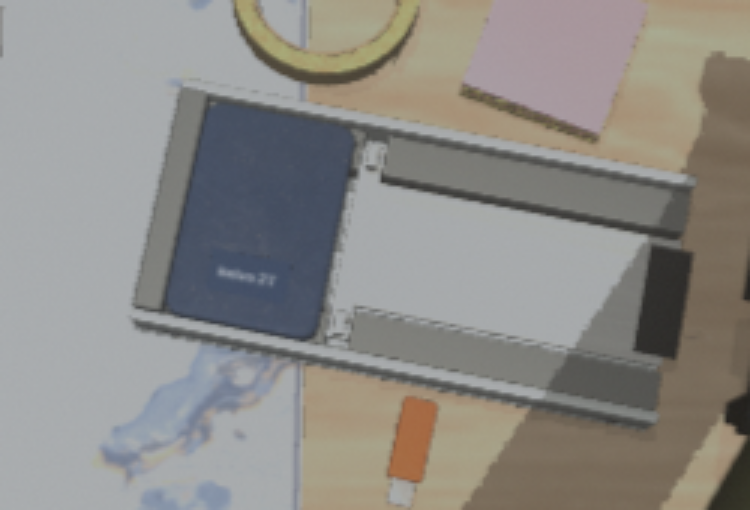

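```bash
python3 - <<'E'
from h import *
t0=np.load("pics/top0.npz");t=np.load("pics/top10.npz");b=t["pixels"].astype(int)
m=((b[...,2]>b[...,0]+18)&(b[...,2]<150)).astype(np.uint8);k=np.zeros_like(m);k[190:280,280:352]=1;m*=k
m=cv2.morphologyEx(m,cv2.MORPH_CLOSE,np.ones((5,5)));n,l,st,ce=cv2.connectedComponentsWithStats(m);i=1+st[1:,4].argmax()
uv=np.argwhere(l==i)[:,::-1];r=cv2.minAreaRect(plane(t,uv,.037)[:,:2].astype(np.float32)*1000);print(r,dock([r[0][0]/1e3,r[0][1]/1e3,0]))
P=cloud(t);q=P[cv2.erode((l==i).astype(np.uint8),np.ones((7,7)))>0];A=np.c_[q[:,:2]-q[:,:2].mean(0),np.ones(len(q))];print("plane slope,z",np.linalg.lstsq(A,q[:,2],rcond=None)[0])
P0=cloud(t0)
for nm,reg,Q in(("tread end before",(437,248,444,258),P0),("tread end after",(437,248,444,258),P)):
    print(nm,np.median(Q[reg[1]:reg[3],reg[0]:reg[2],2]))
for y in(-.044,.044):
    pp=[proj(t,world(x,y,.028))[0] for x in(.030,)];u,v=pp[0].round().astype(int);print("tooth",u,v,P0[v-2:v+3,u-2:u+3,2].max(),P[v-2:v+3,u-2:u+3,2].max())
E
```

```text
((605.349365234375, -39.08466339111328), (75.81623077392578, 110.06293487548828), 79.62507629394531) [0.08190223 0.00149542 0.        ]
plane slope,z [-0.7670035  -0.3964613   0.04095309]
tread end before 0.019660520843837848
tread end after 0.019593909680794386
tooth 356 212 0.030225220885597204 0.03067899272300534
tooth 345 268 0.03009206171734158 0.0311470610260558
```

```bash
python3 - <<'E'
from h import *
t=np.load("pics/top10.npz");P=cloud(t)
for x in(.05,.065,.079,.095,.11):
    o=[]
    for y in(-.045,-.02,.02,.045):
        u,v=proj(t,world(x+.002,y,.037))[0].round().astype(int);o.append(round(float(np.median(P[v-2:v+3,u-2:u+3,2])),4))
    print(x,o)
E
```

```text
0.05 [0.0366, 0.0365, 0.0373, 0.037]
0.065 [0.0372, 0.0375, 0.0368, 0.0372]
0.079 [0.0379, 0.0368, 0.0369, 0.0378]
0.095 [0.0374, 0.037, 0.0369, 0.0374]
0.11 [0.0366, 0.0373, 0.0372, 0.037]
```

Drive is flat at 37 mm, teeth and tread are back up, and the arm is clear.

```bash
python3 -c "
from h import *
print(workorder.close_job())"
```

```text
the job is handed in; nothing more can be done
None
```

The drive is fully home against the end stop, the bar is back up, and the teeth stand locked behind the drive. I handed the job in at about 14 s of the 42 s allowed.

**What I did:** I pressed the bar down about 9 mm with the fingertips behind the drive, holding at about 7–8 N. I then pushed the drive along the dock until it stopped moving while the push force rose to about 17 N. Next I drew back about 18 mm along the tread with the bar still held, let the bar rise slowly, and moved the arm clear.

**Last checks:**
- **Drive position:** The top view shows the drive flush with the end stop. Its centre measured about 82 mm along the dock against the 79 mm expected. My dock origin estimate is only good to a few mm, so I trust the hard stop and the picture more than that number.
- **Drive level:** Its top reads 36.5–38 mm all over, so it lies flat. A first plane fit gave an impossible slope, probably from stray depth readings. I discarded it and relied on spot medians instead.
- **Bar and teeth:** The tread is at 19.6 mm, the same as at the start. The teeth read about 30–31 mm, also the same height as at the start, and are visible just behind the drive.
- **Other things:** The memory stick, notes and tape look undisturbed in the pictures. I did not measure their positions.

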